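# Tip the pebbles into the dish and hold the magnifier over them

### The arm

A 7-joint arm with a two-finger parallel gripper is mounted at the origin on the work surface. World frame = base frame: x ahead of the robot, y to its left, z up, the work surface at z = 0. Lengths are in m, angles in degrees, forces in N, time in s.
With the tool pointing down it reaches from about 0.375 to 0.925 m from the base axis. Payload 3.1 kg.
Tool frame: the origin (TCP) lies at the centre of the arm's flange, where the gripper is bolted on; the fingertips stand 173 mm ahead of it and the grasp point (between the pads) lies 155 mm ahead of it (bot.tip_reach is the z of the fingertips in the tool frame, in m); z points along the fingers, y is the line along which they close (so a half turn about z gives the same grasp; the last joint's range is limited). The gripper opens to 85 mm and grips with 20 to 120 N. Pads are 22 mm wide; open, the fingers measure 114 mm over their backs; the gripper's body (76 mm by 85 mm) begins 54 mm behind the grasp point. The pads swing forward as they close: fully open they stand 13 mm farther back than shut.
Start: joints at [57.651, 21.939, 2.515, 91.553, -1.026, 66.532, -2.859], TCP at [0.293, -0.58, 0.405] pointing down, gripper open.
Joint ranges: [-149.38, 149.38], [-23.57, 123.04], [-84.95, 90], [0, 143.3], [-89.99, 269.99], [3.08, 112.72], [-163.45, 163.45]. Speed limits (degrees/s): [159.86, 159.86, 180, 180, 180, 180, 180].

### API

Orientations are given as [roll, pitch, yaw] about the fixed x, y, z axes, in that order (R = Rz(yaw) Ry(pitch) Rx(roll)).
In Python, from rig import bot gives the robot as it stands.
- The arm moves only by the tool servo_tool, never from a script. Its argument "plan" is a list of rows, each an object of numbers: "dx", "dy", "dz": the shift along the tool's x, y, z in m; "twist": the turn about the tool's z in degrees. A call has 1 to 8 rows; each row is the pose to reach, as a shift and turn from the pose commanded when the call began, along the tool's axes at that moment; what a row does not reach only later rows make up. A row lasts 1/8 s, in which the tool goes at most 62.5 mm and 10.7 degrees, less where a joint would pass 70% of its speed; a pose out of reach is approached as far as the arm can. A call with a gripper value outside its range is refused whole. "jaw" is the opening, from 0 (shut) to 1 (fully open), set as the call begins (left out, the last holds). The fingers move at their own pace and stop on an object; "newtons" is the grip in N (left out, the last holds). Time passes only in rows, so rows that repeat a pose let the fingers close. It gives the time, the measured TCP pose, the force, the opening and the grip force at its end, in the units of the state.
- bot.read_state(): the state, without advancing time (a new reading comes with each control period).
- bot.get_image(name): name is "scene" or "top"; returns a dict with "image" (400x640x3 uint8, red, green, blue), "camera_matrix" (3x3 intrinsics, pixels), "origin" and "attitude" of the camera in the world. Camera axes: x right, y up, looking along -z (the intrinsics and any distortion apply to the point x, -y, -z); pixel columns grow to the right and rows downward; lengths in m; the calibration is good to about 2 mm. A picture is of the moment at which its call begins. There is no depth.
- bot.close_job(): hands the job in; it is judged then, once.
Trained networks look in the newest picture that a camera, given by its name, has taken for a name from the list of things; names that differ only in an ending like _2 or _b are one class to them, and where a whole thing is asked for, a point or a joint stands for the part that bears it (a point fixed in the world has none). Each returns a list of dicts, best first, with "confidence" (0 to 1); they miss things now and then, are a little off and sometimes report something else, mostly with a low value. They report only what shows in the picture. A call takes as long as a camera call.
- bot.look_for(label, camera): "position" ([column, row] in pixels, amid what is visible of it).
- bot.outline_of(label, camera): "pixels" (400x640 bool, what is visible of it) and "position" ([column, row] in pixels, amid what is visible of it).
The state is a dict: "t": time; "joints": joint angles; "joint_velocities": joint speeds; "joint_torque": joint torques, N m; "tcp_pos": TCP position; "eef_rot": TCP orientation; "wrist_force": force on the tool from outside, world axes, zero at the start; "moment": the same for the moment, N m; "gripper_width": finger opening in m; "gripper_force": force on a finger pad.
Only numpy, scipy, OpenCV 4.12 (cv2) and the standard library are available. Lean on these libraries where they do the work, as an engineer would, in place of code of your own. Each camera call takes 0.05 s, during which the arm holds its last target. There are 200 camera calls.

### The job

Lift the small white tray with the blue handle and tip it so that all three pebbles slide into the green glass dish; set the empty tray back down flat on the bench and let go of it. Then draw the red-handled magnifier out of its sloping holder, turn it so that the lens lies level, and hold it still over the middle of the dish about 10 cm above the pebbles; finish there, still holding it in the gripper, clear of everything else. Leave the dish and everything else on the bench where they stand.

Things in the scene. Friction and masses are not known exactly. Their poses are not given: they have to be found in the camera images.
- tray: White scoop tray (sizes in mm), 160 g, flat on the bench, blue handle roughly towards the robot. Origin: underside centre; x from handle to lip, z up. Floor 140 (x) by 84 (y), 4 thick; sides 18 high, 3 thick; rear wall (-x) 37 high; front (+x) open. Handle: level bar 14 wide, 14 high, x -70 to -136, centre line 30 above the underside. Left or right of the dish.
- stone0: Rough dark rounded-off pebble, about 28 mm wide and 20 to 22 mm high, about 32 g, origin at its middle; it starts in the tray. It slides off the bare tray once that is tipped some 30 to 40 degrees. Colour: near black.
- stone1: Rough dark rounded-off pebble, about 28 mm wide and 20 to 22 mm high, about 32 g, origin at its middle; it starts in the tray. It slides off the bare tray once that is tipped some 30 to 40 degrees. Colour: brown.
- stone2: Rough dark rounded-off pebble, about 28 mm wide and 20 to 22 mm high, about 32 g, origin at its middle; it starts in the tray. It slides off the bare tray once that is tipped some 30 to 40 degrees. Colour: grey.
- dish: Round green glass dish standing on the bench, 158 mm across at the rim, 55 mm high, wall 4 mm, floor 5 mm thick, 600 g, loose. Origin: centre of its underside, z up.
- lens: Hand magnifier (mm), 130 g. Round lens 76 across, 10 thick, steel rim; round red handle 16 thick, in the lens plane. Origin: lens centre; z: lens normal; -x: along the handle, red grip from 48 to 135 from the origin (brass neck, 12 thick, before it). Starts lens down in the holder, handle rising at 45 degrees towards the robot; comes free when pulled 60 along the handle.
- stand: Fixed magnifier holder (mm): wooden foot 110 x 110, 10 high, under a black pocket sloping at 45 degrees that opens up and to its -x (roughly towards the robot); it takes the lower half of the lens with 2.5 play; 80 high. Origin: centre of the foot's underside, z up; seated lens centre 55 straight above. On the other side of the dish than the tray.
- red_cap: Bystander, to be left alone: red screw cap lying flat, 44 mm across, 16 mm high, origin at the centre of its underside.
- amber_bottle: Bystander, to be left alone: amber glass bottle with black cap, 62 mm across, 150 mm high, origin at the centre of its underside.
- white_bottle: Bystander, to be left alone: white plastic bottle with red cap, 60 mm across, 140 mm high, origin at the centre of its underside.
- petri_stack: Bystander, to be left alone: stack of three closed petri dishes, 92 mm across, 45 mm high, origin at the centre of its underside.
- green_cup: Bystander, to be left alone: green paper-style cup, 72 mm across, 85 mm high, origin at the centre of its underside.
- blue_cap: Bystander, to be left alone: blue screw cap lying flat, 48 mm across, 14 mm high, origin at the centre of its underside.
- slide_box: Bystander, to be left alone: orange box, 75 x 100 mm, 34 mm high, origin at the centre of its underside.

How it is judged (in metres and radians):
On the way, in this order (a step that is already met when the one before it is completed fails the run):
1. the tray is lifted and tipped (angle between tray's own z axis and vertical above 0.3 rad and height (world z) of tray above 0.03 m), for 0.05 s.
2. all three pebbles lie in the dish (horizontal distance between each of stone0, stone1, stone2 and dish below 0.072 m and z of stone0 in the frame of dish between 0 and 0.052 m and z of stone1 in the frame of dish between 0 and 0.052 m and z of stone2 in the frame of dish between 0 and 0.052 m), for 0.2 s.
3. the empty tray is set flat on the bench and let go (height (world z) of tray below 0.006 m and angle between tray's own z axis and vertical below 0.08 rad and contact force between tray and the fingers below 0.05 N), for 0.1 s.
4. the magnifier is drawn out of its holder in the gripper (distance between lens and stand above 0.12 m and contact force between lens and stand below 0.05 N and contact force between lens and the fingers above 1 N), for 0.1 s.
At the end, for the whole second after the job is handed in: Pebbles in the upright dish; tray flat on the bench (6 mm, 4.5 deg), at rest; magnifier held still by the fingers alone (under 3 cm/s, not touching dish, holder or tray), level within 12 deg (either face up), its centre within 30 mm of the dish's axis and 90 to 180 mm above the bench (all of step 2 and angle between dish's own z axis and vertical below 0.06 rad and height (world z) of tray below 0.006 m and angle between tray's own z axis and vertical below 0.08 rad and linear speed of tray below 0.02 m/s and (angle between lens's own z axis and vertical below 0.21 rad or angle between lens's own z axis and vertical above 2.93 rad) and horizontal distance between lens and dish below 0.03 m and height (world z) of lens between 0.09 and 0.18 m and linear speed of lens below 0.03 m/s and contact force between lens and the fingers above 1 N and contact force between lens and dish below 0.05 N and contact force between lens and stand below 0.05 N and contact force between lens and tray below 0.05 N); the arm keeps its last pose, push and grip.
It fails at once if the dish is pushed more than 4 cm (distance of dish from where it was at the start of the episode above 0.04 m).
It fails at once if a bystander is moved more than 4 cm (distance of any of red_cap, amber_bottle, white_bottle, petri_stack, green_cup, blue_cap, slide_box from where it was at the start of the episode above 0.04 m).
It also fails if it takes over 69 s, if anything falls off the work surface, if the arm or the gripper's body presses on something with over 40 N, if the wrist force passes 120 N, or if a joint passes its speed limit or range.

## Working session

There is one attempt and no reset: what is moved stays moved. The work goes in short steps, Python scripts to look and compute and a tool call to move; the robot and the scene stay as the last step left them, time stands still between calls to the robot, and variables do not carry over. Pictures are saved under pics/ and viewed, at most 10 in all, crops included, and the job is handed in when it is done.

Besides the shell and the picture viewer there is one more tool, called after ">>>" in YAML: its name, and indented under it one key for each argument. servo_tool: Moves the arm, as the interface text tells. Its arguments: {"type":"object","properties":{"plan":{"type":"array","items":{"type":"object","properties":{"dx":{"type":"number"},"dy":{"type":"number"},"dz":{"type":"number"},"twist":{"type":"number"}}}},"jaw":{"type":"number"},"newtons":{"type":"number"}},"required":["plan"]}

```bash
mkdir -p pics
cat > h.py <<'E'
import numpy as np, cv2
from rig import bot
from scipy.spatial.transform import Rotation as R
NAMES="tray stone0 stone1 stone2 dish lens stand red_cap amber_bottle white_bottle petri_stack green_cup blue_cap slide_box".split()
def rot(a):
    a=np.array(a,float); return a if a.shape==(3,3) else R.from_euler('xyz',a,degrees=True).as_matrix()
def cam(n):
    d=bot.get_image(n); return d
def ray(d,px):
    K=np.array(d['camera_matrix']); v=np.linalg.solve(K,[px[0],px[1],1]); v=np.array([v[0],-v[1],-v[2]])
    return np.array(d['origin']),rot(d['attitude'])@v
def atz(d,px,z):
    o,v=ray(d,px); return o+v*(z-o[2])/v[2]
def proj(d,P):
    p=(np.asarray(P,float)-d['origin'])@rot(d['attitude']); p=p*[1,-1,-1]
    q=p@np.array(d['camera_matrix']).T; return q[...,:2]/q[...,2:]
def save(d,f): cv2.imwrite('pics/'+f,d['image'][...,::-1])
E
python3 - <<'E'
from h import *
for n in('top','scene'):
    d=cam(n); save(d,n+'0.png'); print(n,[k for k in d],d['origin'],d['attitude'],d['camera_matrix'])
    for m in NAMES:
        r=bot.look_for(m,n)
        print(m,[(np.round(x['position']).tolist(),round(x['confidence'],2),np.round(atz(d,x['position'],0.02)[:2],3).tolist()) for x in r[:2]])
s=bot.read_state(); print(s['t'],s['tcp_pos'],s['eef_rot'],s['gripper_width'])
E
```

```text
top ['image', 'camera_matrix', 'origin', 'attitude'] [ 0.33655611 -0.00967155  1.29642791] [ 1.16902654e+01 -1.89314933e-02 -9.15106197e+01] [[462.90575724   0.         319.74950236]
 [  0.         462.90575724 195.0572056 ]
 [  0.           0.           1.        ]]
tray [([224.0, 219.0], 0.86, [0.54, 0.252])]
stone0 [([221.0, 232.0], 0.56, [0.504, 0.26]), ([230.0, 221.0], 0.49, [0.532, 0.235])]
stone1 [([221.0, 232.0], 0.56, [0.504, 0.26]), ([230.0, 221.0], 0.49, [0.532, 0.235])]
stone2 [([221.0, 232.0], 0.56, [0.504, 0.26]), ([230.0, 221.0], 0.49, [0.532, 0.235])]
dish []
lens [([431.0, 230.0], 0.88, [0.492, -0.324])]
stand [([483.0, 202.0], 0.3, [0.567, -0.476])]
red_cap [([333.0, 210.0], 0.64, [0.558, -0.052]), ([349.0, 266.0], 0.6, [0.401, -0.091])]
amber_bottle [([252.0, 158.0], 0.74, [0.713, 0.175])]
white_bottle [([369.0, 153.0], 0.82, [0.719, -0.161])]
petri_stack [([310.0, 141.0], 0.83, [0.76, 0.006])]
green_cup [([145.0, 212.0], 0.92, [0.564, 0.472])]
blue_cap [([284.0, 267.0], 0.8, [0.403, 0.087]), ([313.0, 140.0], 0.53, [0.762, -0.002])]
slide_box [([486.0, 201.0], 0.72
[... 578 characters left out ...]
 0.245]), ([421.0, 239.0], 0.67, [0.569, 0.263])]
dish [([310.0, 192.0], 0.88, [0.548, -0.051])]
lens [([236.0, 136.0], 0.81, [0.457, -0.327])]
stand [([234.0, 154.0], 0.96, [0.516, -0.3])]
red_cap [([315.0, 146.0], 0.59, [0.398, -0.102])]
amber_bottle [([367.0, 261.0], 0.84, [0.68, 0.158])]
white_bottle [([245.0, 224.0], 0.74, [0.703, -0.166])]
petri_stack [([296.0, 267.0], 0.94, [0.76, 0.005]), ([237.0, 132.0], 0.51, [0.442, -0.332])]
green_cup [([501.0, 254.0], 0.7, [0.532, 0.46])]
blue_cap [([373.0, 166.0], 0.78, [0.4, 0.075])]
slide_box [([171.0, 149.0], 0.9, [0.568, -0.476])]
1.5 [ 0.29253756 -0.5804633   0.40464087] [-1.79998413e+02 -1.36091971e-03  2.67482543e+01] 0.08512528117344323
```

View pics/top0.png

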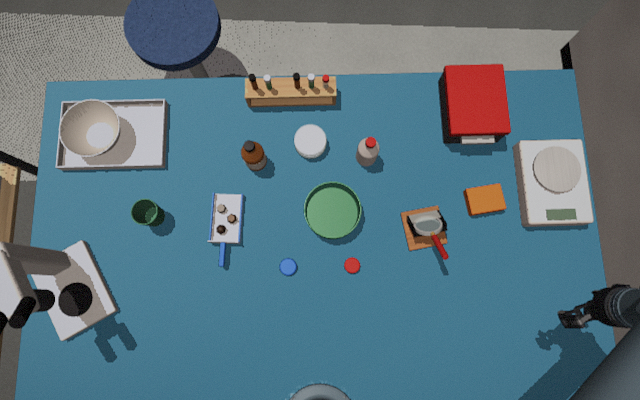

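View pics/scene0.png

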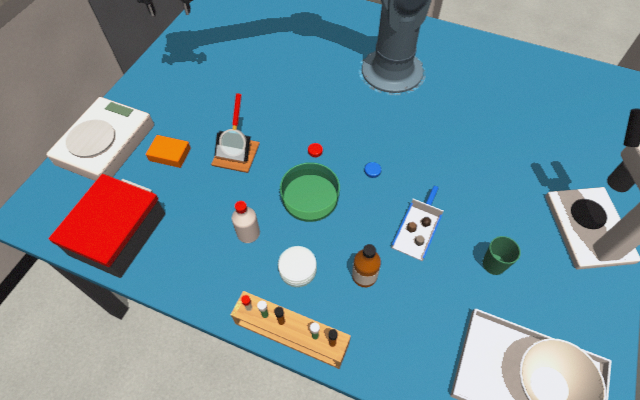

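```bash
cat >> h.py <<'E'
from scipy.optimize import minimize
def box(x0,x1,y0,y1,z0,z1): return np.array([[x,y,z] for x in(x0,x1) for y in(y0,y1) for z in(z0,z1)])/1000
def cyl(r,z0,z1,n=32): a=np.arange(n)*2*np.pi/n; return np.array([[r*np.cos(t),r*np.sin(t),z] for t in a for z in(z0,z1)])/1000
def cylx(r,x0,x1): return cyl(r,x0,x1)[:,[2,0,1]]
TRAY=[box(-70,70,-42,42,0,4),box(-70,70,-42,-39,0,18),box(-70,70,39,42,0,18),box(-70,-67,-42,42,0,37),box(-136,-70,-7,7,23,37)]
LENS=[cyl(38,-5,5),cylx(6,-48,-38),cylx(8,-135,-48)]
DISH=[cyl(79,55,55),cyl(60,0,0)]
def Tm(x,y,z,yaw,pitch=0): return R.from_euler('ZY',[yaw,pitch],degrees=True).as_matrix(),np.array([x,y,z])
def sil(d,parts,T):
    m=np.zeros((800,1280),np.uint8)
    for P in parts:
        q=proj(d,P@T[0].T+T[1]); h=cv2.convexHull((q*2+.5).astype(np.float32))
        cv2.fillConvexPoly(m,np.round(h*16).astype(np.int32),1,shift=4)
    return m>0
def up(m): return cv2.resize(m.astype(np.float32),(1280,800),interpolation=cv2.INTER_LINEAR)>.5
def fit(obs,parts,f,p0,step):
    U=[(d,up(m)) for d,m in obs]
    def c(p):
        s=0
        for d,m in U:
            k=sil(d,parts,f(p)); s-=(k&m).sum()/(k|m).sum()
        return s
    p0=np.array(p0,float)
    r=min((minimize(c,r0,method='Nelder-Mead',options=dict(initial_simplex=np.vstack([r0]+[r0+np.eye(len(p0))[i]*step[i] for i in range(len(p0))]),xatol=1e-4,fatol=1e-4)) for r0 in (p0,p0+np.array(step)*.4,p0-np.array(step)*.6)),key=lambda r:r.fun)
    return r.x,-r.fun/len(obs)
def masks(name,cams=('top','scene')):
    o=[]
    for c in cams:
        d=cam(c); r=bot.outline_of(name,c)
        if r: o.append((d,r[0]['pixels'])); print(name,c,round(r[0]['confidence'],2),r[0]['pixels'].sum())
    return o
E
python3 - <<'E'
from h import *
o=masks('tray')
for oo in ([o] + [[x] for x in o]): print(fit(oo,TRAY,lambda p:Tm(p[0],p[1],0,p[2]),[.54,.25,-5],[.02,.02,8]))
o=masks('lens')
for oo in ([o] + [[x] for x in o]): print('lens',fit(oo,LENS,lambda p:Tm(p[0],p[1],.055,p[2],45),[.49,-.31,15],[.02,.02,10]))
o=[]
for c in('top','scene'):
    d=cam(c); h=cv2.cvtColor(d['image'],cv2.COLOR_RGB2HSV); g=cv2.inRange(h,(50,90,50),(80,255,255))
    n,l,s,ce=cv2.connectedComponentsWithStats(g); i=1+s[1:,4].argmax(); print(s[i],ce[i])
    cs,_=cv2.findContours((l==i).astype(np.uint8),0,1); m=np.zeros(g.shape,np.uint8); cv2.drawContours(m,cs,-1,1,-1); o.append((d,m>0))
for oo in ([o] + [[x] for x in o]): print('dish',fit(oo,DISH,lambda p:Tm(p[0],p[1],0,0),[.55,-.05],[.02,.02]))
o=masks('stand')
for x in('stone0','stone1','stone2'):
    print(x,[(np.round(atz(cam('top'),q['position'],.014),3),round(q['confidence'],2)) for q in bot.look_for(x,'top')[:4]])
E
```

```text
tray top 0.61 1396
tray scene 0.89 1590
(array([ 0.54302918,  0.24780757, -3.066406  ]), np.float64(0.7930377569222788))
(array([ 0.54377727,  0.24852588, -2.13258871]), np.float64(0.8004597040655078))
(array([ 0.54220136,  0.24722387, -3.82650077]), np.float64(0.7986890205470818))
lens top 0.66 551
lens scene 0.81 569
lens (array([ 0.50041179, -0.30646072,  9.05385754]), np.float64(0.7304123457187109))
lens (array([ 0.50150785, -0.3065499 ,  8.53358301]), np.float64(0.7844702467343977))
lens (array([ 0.49664456, -0.30861815,  8.8077333 ]), np.float64(0.6801316576900059))
[305 182  56  46 355] [336.7971831  193.66760563]
[ 280  163   60   58 2764] [309.54413893 191.13205499]
dish (array([ 0.55890861, -0.04825383]), np.float64(0.5258253371936775))
dish (array([ 0.56163447, -0.05360046]), np.float64(0.13966800228963938))
dish (array([ 0.55923088, -0.0479369 ]), np.float64(0.912922607837862))
stand top 0.78 1073
stand scene 0.89 1101
stone0 [(array([0.513, 0.265, 0.014]), 0.59), (array([0.574, 0.259, 0.014]), 0.52), (array([0.539, 0.231, 0.014]), 0.49)]
stone1 [(array([0.576, 0.261, 0.014]), 0.61), (array([0.531, 0.232, 0.014]), 0.46), (array([0.517, 0.264, 0.014]), 0.45), (array([0.413, 0.085, 0.014]), 0.26)]
stone2 [(array([0.515, 0.265, 0.014]), 0.61), (array([0.57 , 0.263, 0.014]), 0.53), (array([0.54 , 0.231, 0.014]), 0.52)]
```

Run:
```python
from h import *
d=cam('top'); im=cv2.resize(d['image'][...,::-1],None,fx=4,fy=4,interpolation=cv2.INTER_CUBIC)
def dr(im,parts,T,c):
    for P in parts:
        h=cv2.convexHull(((proj(d,P@T[0].T+T[1])+.5)*4).astype(np.float32)); cv2.polylines(im,[np.int32(h)],True,c,1)
dr(im,TRAY,Tm(.543,.248,0,-3),(0,255,255)); dr(im,LENS,Tm(.5004,-.3065,.055,9,45),(255,255,0)); dr(im,DISH,Tm(.559,-.048,0,0),(0,0,255))
dr(im,[box(-55,55,-55,55,0,10)],Tm(.5004,-.3065,0,9),(255,0,255))
a=im[4*185:4*275,4*195:4*255];b=im[4*185:4*275,4*295:4*365];c=im[4*185:4*275,4*395:4*455]
cv2.imwrite('pics/ov.png',np.hstack([a,b,c]))
```

```text
(no output)
```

View pics/ov.png

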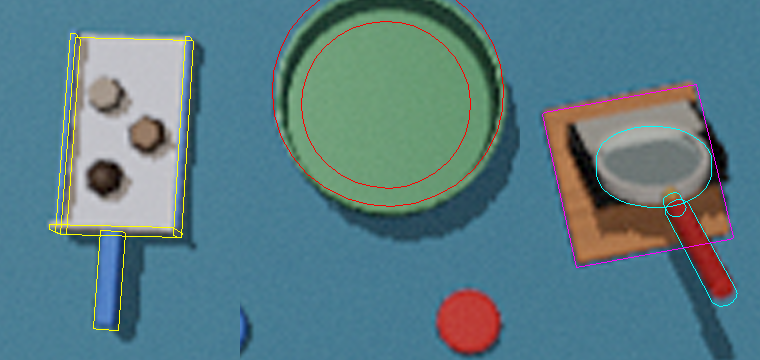

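```bash
cat >> h.py <<'E'
def go(x,y,z,yaw,s=None):
    s=s or bot.read_state(); M=rot(s['eef_rot']); y0=np.degrees(np.arctan2(M[1,0],M[0,0]))
    d=M.T@(np.array([x,y,z])-s['tcp_pos']); t=(y0-yaw+180)%360-180
    print('dx %.3f dy %.3f dz %.3f twist %.1f | yaw %.2f j7 %.1f'%(*d,t,y0,s['joints'][6]))
E
python3 -c "
from h import *
go(.438,.2535,.30,-3)"
```

```text
dx 0.505 dy -0.679 dz 0.105 twist 29.7 | yaw 26.75 j7 -2.9
```

>>> servo_tool:
  plan:
    - {"dx": 0.505, "dy": -0.679, "dz": 0.05, "twist": 29.7}
    - {"dx": 0.505, "dy": -0.679, "dz": 0.05, "twist": 29.7}
    - {"dx": 0.505, "dy": -0.679, "dz": 0.05, "twist": 29.7}
    - {"dx": 0.505, "dy": -0.679, "dz": 0.05, "twist": 29.7}
    - {"dx": 0.505, "dy": -0.679, "dz": 0.05, "twist": 29.7}
    - {"dx": 0.505, "dy": -0.679, "dz": 0.05, "twist": 29.7}
    - {"dx": 0.505, "dy": -0.679, "dz": 0.105, "twist": 29.7}
    - {"dx": 0.505, "dy": -0.679, "dz": 0.105, "twist": 29.7}
  jaw: 1

```text
t: 3.9
tcp_pos: [0.3781, -0.0885, 0.3613]
eef_rot: [180.0, -0.1, -3.0]
wrist_force: [1.1, 0.1, 0.1]
gripper_width: 0.0852
gripper_force: 0.0
```

```bash
python3 -c "
from h import *
go(.438,.2535,.30,-3)"
```

```text
dx 0.042 dy -0.345 dz 0.061 twist 0.0 | yaw -2.97 j7 -84.5
```

>>> servo_tool:
  plan:
    - {"dx": 0.042, "dy": -0.345, "dz": 0.061}
    - {"dx": 0.042, "dy": -0.345, "dz": 0.061}
    - {"dx": 0.042, "dy": -0.345, "dz": 0.061}
    - {"dx": 0.042, "dy": -0.345, "dz": 0.061}
    - {"dx": 0.042, "dy": -0.345, "dz": 0.061}
    - {"dx": 0.042, "dy": -0.345, "dz": 0.061}
    - {"dx": 0.042, "dy": -0.345, "dz": 0.061}

```text
invalid input
```

```bash
python3 -c "
from h import *
go(.438,.2535,.185,-3)"
```

```text
dx 0.042 dy -0.345 dz 0.176 twist 0.0 | yaw -2.97 j7 -84.5
```

>>> servo_tool:
  plan:
    - {"dx": 0.042, "dy": -0.345, "dz": 0.061, "twist": 0}
    - {"dx": 0.042, "dy": -0.345, "dz": 0.061, "twist": 0}
    - {"dx": 0.042, "dy": -0.345, "dz": 0.061, "twist": 0}
    - {"dx": 0.042, "dy": -0.345, "dz": 0.061, "twist": 0}
    - {"dx": 0.042, "dy": -0.345, "dz": 0.061, "twist": 0}
    - {"dx": 0.042, "dy": -0.345, "dz": 0.061, "twist": 0}
    - {"dx": 0.042, "dy": -0.345, "dz": 0.061, "twist": 0}

```text
t: 4.78
tcp_pos: [0.4372, 0.2559, 0.3]
eef_rot: [-179.8, 0.0, -2.6]
wrist_force: [-0.2, -1.2, 0.5]
gripper_width: 0.0855
gripper_force: 0.0
```

```bash
python3 -c "
from h import *
go(.438,.2535,.185,-3)"
```

```text
dx 0.001 dy 0.003 dz 0.115 twist 0.4 | yaw -2.59 j7 -138.5
```

>>> servo_tool:
  plan:
    - {"dx": 0, "dy": 0, "dz": 0, "twist": -84}
    - {"dx": 0, "dy": 0, "dz": 0, "twist": -84}
    - {"dx": 0, "dy": 0, "dz": 0, "twist": -84}
    - {"dx": 0, "dy": 0, "dz": 0, "twist": -84}
    - {"dx": 0, "dy": 0, "dz": 0, "twist": -84}
    - {"dx": 0, "dy": 0, "dz": 0, "twist": -84}
    - {"dx": 0, "dy": 0, "dz": 0, "twist": -84}
    - {"dx": 0, "dy": 0, "dz": 0, "twist": -84}

```text
t: 5.78
tcp_pos: [0.4381, 0.2502, 0.3]
eef_rot: [180.0, 0.1, 81.2]
wrist_force: [0.6, -0.8, 0.2]
gripper_width: 0.0853
gripper_force: 0.0
```

>>> servo_tool:
  plan:
    - {"dx": 0, "dy": 0, "dz": 0, "twist": -84}
    - {"dx": 0, "dy": 0, "dz": 0, "twist": -84}
    - {"dx": 0, "dy": 0, "dz": 0, "twist": -84}
    - {"dx": 0, "dy": 0, "dz": 0, "twist": -84}
    - {"dx": 0, "dy": 0, "dz": 0, "twist": -84}
    - {"dx": 0, "dy": 0, "dz": 0, "twist": -84}
    - {"dx": 0, "dy": 0, "dz": 0, "twist": -84}
    - {"dx": 0, "dy": 0, "dz": 0, "twist": -84}

```text
t: 6.78
tcp_pos: [0.4381, 0.2502, 0.2996]
eef_rot: [-179.9, 0.0, 165.2]
wrist_force: [0.7, 0.2, -0.3]
gripper_width: 0.0855
gripper_force: 0.0
```

```bash
python3 -c "
from h import *
go(.438,.2535,.185,177)"
```

```text
dx 0.001 dy 0.003 dz 0.115 twist -11.8 | yaw 165.21 j7 13.2
```

>>> servo_tool:
  plan:
    - {"dx": 0.001, "dy": 0.003, "dz": 0.04, "twist": -10}
    - {"dx": 0.001, "dy": 0.003, "dz": 0.08, "twist": -11.8}
    - {"dx": 0.001, "dy": 0.003, "dz": 0.1, "twist": -11.8}
    - {"dx": 0.001, "dy": 0.003, "dz": 0.115, "twist": -11.8}
    - {"dx": 0.001, "dy": 0.003, "dz": 0.115, "twist": -11.8}

```text
t: 7.4
tcp_pos: [0.4376, 0.2548, 0.1846]
eef_rot: [-179.9, -0.0, 176.8]
wrist_force: [0.2, 0.0, 0.5]
gripper_width: 0.0856
gripper_force: 0.0
```

>>> servo_tool:
  plan:
    - {"dx": 0, "dy": 0, "dz": 0, "twist": 0}
    - {"dx": 0, "dy": 0, "dz": 0, "twist": 0}
    - {"dx": 0, "dy": 0, "dz": 0, "twist": 0}
    - {"dx": 0, "dy": 0, "dz": 0, "twist": 0}
    - {"dx": 0, "dy": 0, "dz": 0, "twist": 0}
  jaw: 0
  newtons: 100

```text
t: 8.02
tcp_pos: [0.4377, 0.2552, 0.1855]
eef_rot: [-180.0, 0.0, 176.8]
wrist_force: [-1.3, -1.7, 4.6]
gripper_width: 0.0124
gripper_force: 97.5
```

>>> servo_tool:
  plan:
    - {"dx": 0, "dy": 0, "dz": -0.01, "twist": 0}
    - {"dx": 0, "dy": 0, "dz": -0.02, "twist": 0}
    - {"dx": 0, "dy": 0, "dz": -0.035, "twist": 0}
    - {"dx": 0, "dy": 0, "dz": -0.05, "twist": 0}
    - {"dx": 0, "dy": 0, "dz": -0.05, "twist": 0}

```text
t: 8.65
tcp_pos: [0.4381, 0.2557, 0.2367]
eef_rot: [179.9, 0.2, 176.8]
wrist_force: [0.0, 0.6, -3.1]
gripper_width: 0.0119
gripper_force: 97.6
```

```bash
python3 -c "
from h import *
s=bot.read_state(); print(s['moment'])
d=cam('scene'); save(d,'lift.png'); cv2.imwrite('pics/lift.png',cv2.resize(d['image'][150:300,330:530,::-1],None,fx=3,fy=3))"
```

```text
[-0.02836659  0.20582695  0.05070224]
```

View pics/lift.png

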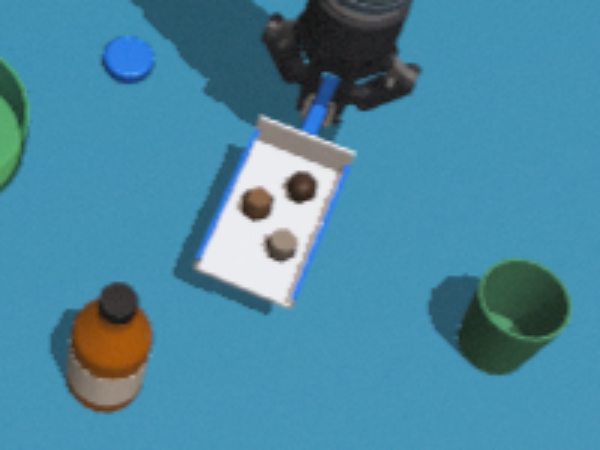

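>>> servo_tool:
  plan:
    - {"dx": 0, "dy": 0, "dz": -0.005, "twist": 2}
    - {"dx": 0, "dy": 0, "dz": -0.01, "twist": 6}
    - {"dx": -0.01, "dy": -0.005, "dz": -0.017, "twist": 12}
    - {"dx": -0.025, "dy": -0.015, "dz": -0.024, "twist": 18}
    - {"dx": -0.04, "dy": -0.025, "dz": -0.03, "twist": 25}
    - {"dx": -0.055, "dy": -0.035, "dz": -0.035, "twist": 32}
    - {"dx": -0.07, "dy": -0.045, "dz": -0.035, "twist": 39}
    - {"dx": -0.08, "dy": -0.052, "dz": -0.035, "twist": 45}

```text
t: 9.7
tcp_pos: [0.5151, 0.1981, 0.2697]
eef_rot: [-180.0, -0.0, 131.5]
wrist_force: [-0.1, -0.9, -2.5]
gripper_width: 0.0121
gripper_force: 97.6
```

```bash
python3 -c "
from h import *
go(.557,.171,.272,90)"
```

```text
dx -0.048 dy 0.013 dz -0.002 twist 41.5 | yaw 131.53 j7 -9.6
```

>>> servo_tool:
  plan:
    - {"dx": -0.008, "dy": 0.002, "dz": -0.002, "twist": 6}
    - {"dx": -0.016, "dy": 0.004, "dz": -0.002, "twist": 13}
    - {"dx": -0.024, "dy": 0.007, "dz": -0.002, "twist": 20}
    - {"dx": -0.032, "dy": 0.009, "dz": -0.002, "twist": 27}
    - {"dx": -0.038, "dy": 0.01, "dz": -0.002, "twist": 33}
    - {"dx": -0.043, "dy": 0.012, "dz": -0.002, "twist": 38}
    - {"dx": -0.048, "dy": 0.013, "dz": -0.002, "twist": 41.5}
    - {"dx": -0.048, "dy": 0.013, "dz": -0.002, "twist": 41.5}

```text
t: 10.7
tcp_pos: [0.5563, 0.1716, 0.2716]
eef_rot: [-180.0, -0.0, 90.3]
wrist_force: [-0.3, 0.9, -2.9]
gripper_width: 0.0124
gripper_force: 97.6
```

```bash
cat >> h.py <<'E'
def traypose(p0):
    "pitch (lip down +) and tray pose from outlines, pads known at grasp (-105,0,30)"
    s=bot.read_state(); g=np.array(s['tcp_pos'])-[0,0,.155]; M=rot(s['eef_rot']); yaw=np.degrees(np.arctan2(-M[1,0],-M[0,0]))
    def f(p):
        Rm=R.from_euler('ZY',[yaw,p[0]],degrees=True).as_matrix(); return Rm,g-Rm@np.array([-.105+p[1],0,.030])
    o=masks('tray')
    for oo in ([o]+[[x] for x in o]): print(fit(oo,TRAY,f,[p0,0],[15,.01]))
    return o
E
python3 -c "
from h import *
go(.557,.171,.272,90); traypose(5)
d=cam('scene'); cv2.imwrite('pics/over.png',cv2.resize(d['image'][100:300,230:490,::-1],None,fx=3,fy=3))"
```

```text
dx -0.001 dy 0.001 dz -0.000 twist 0.3 | yaw 90.32 j7 -41.9
tray top 0.8 945
tray scene 0.63 1643
(array([-2.40880760e+00, -2.15908134e-03]), np.float64(0.5998565217354034))
(array([ 6.47616267, -0.02007335]), np.float64(0.4900195694716243))
(array([-2.76733398e+00, -2.86865234e-04]), np.float64(0.7522422830518346))
```

View pics/over.png

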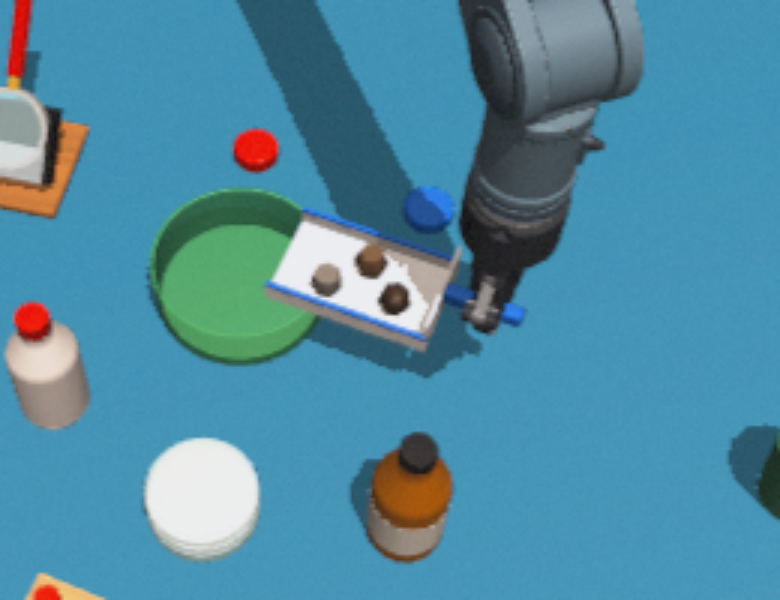

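>>> servo_tool:
  plan:
    - {"dx": 0, "dy": 0, "dz": 0, "twist": 0}
    - {"dx": 0, "dy": 0, "dz": 0, "twist": 0}
    - {"dx": 0, "dy": 0, "dz": 0, "twist": 0}
    - {"dx": 0, "dy": 0, "dz": 0, "twist": 0}
  newtons: 20

```text
t: 11.45
tcp_pos: [0.5562, 0.1717, 0.272]
eef_rot: [180.0, -0.0, 90.3]
wrist_force: [-0.1, 0.6, -3.7]
gripper_width: 0.0121
gripper_force: 97.6
```

```bash
python3 -c "
from h import *
traypose(10); s=bot.read_state(); print(s['moment'])"
```

```text
tray top 0.88 967
tray scene 0.6 1649
(array([-1.49891683, -0.00314005]), np.float64(0.6138973715690474))
(array([ 6.34017265, -0.01963144]), np.float64(0.5009119332985931))
(array([-2.20605919, -0.00292846]), np.float64(0.7642563198118754))
[ 0.24466426 -0.03210682 -0.03160588]
```

>>> servo_tool:
  plan:
    - {"dx": 0, "dy": 0, "dz": 0, "twist": 0}
    - {"dx": 0, "dy": 0, "dz": 0, "twist": 0}
    - {"dx": 0, "dy": 0, "dz": 0, "twist": 0}
    - {"dx": 0, "dy": 0, "dz": 0, "twist": 0}
  newtons: 20
  jaw: 0

```text
t: 12.15
tcp_pos: [0.5562, 0.1717, 0.2719]
eef_rot: [180.0, -0.0, 90.3]
wrist_force: [0.7, -0.1, -2.1]
gripper_width: 0.0123
gripper_force: 97.6
```

```bash
python3 -c "
from h import *
traypose(10); s=bot.read_state(); print(s['moment'])"
```

```text
tray top 0.83 1035
tray scene 0.94 1750
(array([-1.49527666, -0.00319755]), np.float64(0.6370459195006029))
(array([ 5.96251726, -0.02069341]), np.float64(0.5130903490759754))
(array([-2.08245206, -0.00299043]), np.float64(0.785135448020375))
[0.28064534 0.03547317 0.008425  ]
```

>>> servo_tool:
  plan:
    - {"dx": 0, "dy": 0, "dz": 0, "twist": 0}
    - {"dx": 0, "dy": 0, "dz": 0, "twist": 0}
  newtons: 20
  jaw: 0.14

```text
t: 12.6
tcp_pos: [0.5562, 0.1718, 0.2719]
eef_rot: [180.0, -0.0, 90.3]
wrist_force: [-0.2, -0.3, -3.4]
gripper_width: 0.0121
gripper_force: 88.7
```

>>> servo_tool:
  plan:
    - {"dx": 0, "dy": 0, "dz": 0, "twist": 0}
    - {"dx": 0, "dy": 0, "dz": 0, "twist": 0}
    - {"dx": 0, "dy": 0, "dz": 0, "twist": 0}
  newtons: 20
  jaw: 0.148

```text
t: 12.98
tcp_pos: [0.5562, 0.1717, 0.272]
eef_rot: [180.0, -0.0, 90.3]
wrist_force: [0.3, -0.7, -2.7]
gripper_width: 0.0129
gripper_force: 59.3
```

>>> servo_tool:
  plan:
    - {"dx": 0, "dy": 0, "dz": 0, "twist": 0}
    - {"dx": 0, "dy": 0, "dz": 0, "twist": 0}
    - {"dx": 0, "dy": 0, "dz": 0, "twist": 0}
  newtons: 20
  jaw: 0.154

```text
t: 13.35
tcp_pos: [0.5562, 0.1717, 0.2719]
eef_rot: [-180.0, -0.0, 90.3]
wrist_force: [-0.7, 0.5, -3.1]
gripper_width: 0.0136
gripper_force: 37.0
```

```bash
python3 -c "
from h import *
traypose(10); s=bot.read_state(); print(s['moment'])"
```

```text
tray top 0.8 1011
tray scene 0.84 1603
(array([-2.02825206, -0.003003  ]), np.float64(0.6128474860740307))
(array([ 6.38651943, -0.02095301]), np.float64(0.5177157689811811))
(array([-2.61228726e+00, -1.46229322e-03]), np.float64(0.7435987784824994))
[0.25575739 0.01058069 0.0243981 ]
```

>>> servo_tool:
  plan:
    - {"dx": 0, "dy": 0, "dz": 0, "twist": 0}
    - {"dx": 0, "dy": 0, "dz": 0, "twist": 0}
  newtons: 20
  jaw: 0.158

```text
t: 13.8
tcp_pos: [0.5563, 0.1717, 0.272]
eef_rot: [180.0, 0.0, 90.3]
wrist_force: [-0.6, -0.8, -3.3]
gripper_width: 0.0137
gripper_force: 22.0
```

>>> servo_tool:
  plan:
    - {"dx": 0, "dy": 0, "dz": 0, "twist": 0}
    - {"dx": 0, "dy": 0, "dz": 0, "twist": 0}
  newtons: 20
  jaw: 0.16

```text
t: 14.05
tcp_pos: [0.5563, 0.1717, 0.272]
eef_rot: [180.0, 0.0, 90.3]
wrist_force: [0.3, -0.6, -1.9]
gripper_width: 0.0137
gripper_force: 14.5
```

```bash
python3 -c "
from h import *
traypose(10); s=bot.read_state(); print(s['moment'])"
```

```text
tray top 0.55 718
tray scene 0.67 1576
(array([ 8.79298030e+00, -1.01973193e-03]), np.float64(0.5734665185119506))
(array([21.05969056, -0.02931583]), np.float64(0.4040548258138207))
(array([ 8.81422749e+00, -1.12258515e-03]), np.float64(0.7709289346397122))
[0.064516   0.01087611 0.03883225]
```

>>> servo_tool:
  plan:
    - {"dx": -0.012, "dy": 0, "dz": -0.01, "twist": 0}
    - {"dx": -0.022, "dy": 0, "dz": -0.017, "twist": 0}
    - {"dx": -0.031, "dy": 0, "dz": -0.025, "twist": 0}
    - {"dx": -0.04, "dy": 0, "dz": -0.033, "twist": 0}
    - {"dx": -0.049, "dy": 0, "dz": -0.041, "twist": 0}
    - {"dx": -0.058, "dy": 0, "dz": -0.05, "twist": 0}
    - {"dx": -0.067, "dy": 0, "dz": -0.058, "twist": 0}
    - {"dx": -0.067, "dy": 0, "dz": -0.058, "twist": 0}

```text
t: 15.25
tcp_pos: [0.5572, 0.1036, 0.3308]
eef_rot: [179.9, 0.1, 90.2]
wrist_force: [0.5, -0.6, -0.9]
gripper_width: 0.0139
gripper_force: 15.4
```

```bash
python3 -c "
from h import *
traypose(35); s=bot.read_state(); print(s['moment'])
d=cam('scene'); cv2.imwrite('pics/tip.png',cv2.resize(d['image'][100:300,230:490,::-1],None,fx=3,fy=3))"
```

```text
tray top 0.74 537
tray scene 0.73 96
(array([50.78602886, -0.24109694]), np.float64(0.06307947019867549))
(array([35.,  0.]), np.float64(-0.0))
(array([50.78602886, -0.24109694]), np.float64(0.12615894039735098))
[-0.39350588 -0.08894976 -0.09502219]
```

View pics/tip.png

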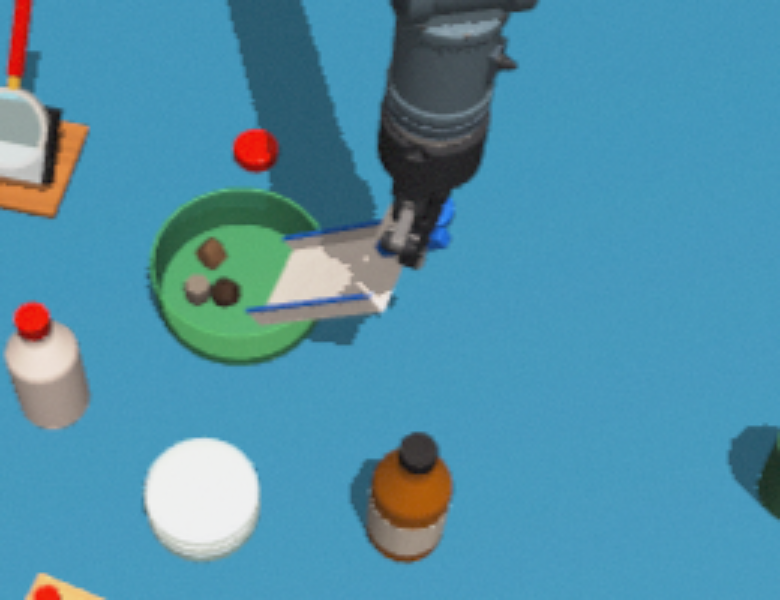

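>>> servo_tool:
  plan:
    - {"dx": 0, "dy": 0, "dz": -0.025, "twist": 0}
    - {"dx": 0, "dy": 0, "dz": -0.05, "twist": 0}
    - {"dx": 0, "dy": 0, "dz": -0.07, "twist": 0}
    - {"dx": 0.03, "dy": 0, "dz": -0.07, "twist": 0}
    - {"dx": 0.065, "dy": 0, "dz": -0.07, "twist": 0}
    - {"dx": 0.1, "dy": 0, "dz": -0.07, "twist": 0}
    - {"dx": 0.136, "dy": 0, "dz": -0.06, "twist": 0}
    - {"dx": 0.136, "dy": 0, "dz": -0.03, "twist": 0}

```text
t: 16.5
tcp_pos: [0.5547, 0.2467, 0.3622]
eef_rot: [179.8, -0.4, 90.8]
wrist_force: [0.5, 0.3, -1.0]
gripper_width: 0.0137
gripper_force: 15.4
```

```bash
python3 -c "
from h import *
s=bot.read_state(); print(s['tcp_pos'],s['moment'],s['gripper_force'])
traypose(40)"
```

```text
[0.55471018 0.24667821 0.3621666 ] [ 0.04270764  0.05072115 -0.06402226] 15.38411557674408
tray top 0.85 549
tray scene 0.74 1515
(array([ 4.03972942e+01, -7.51629770e-03]), np.float64(0.5708408757325479))
(array([49.20973323, -0.05325455]), np.float64(0.3435177539223782))
(array([ 4.03462903e+01, -7.52609207e-03]), np.float64(0.8359832635983263))
```

>>> servo_tool:
  plan:
    - {"dx": 0, "dy": 0, "dz": 0.03, "twist": 0}
    - {"dx": 0, "dy": 0, "dz": 0.055, "twist": 0}
    - {"dx": 0.003, "dy": 0, "dz": 0.075, "twist": 0}
    - {"dx": 0.015, "dy": 0, "dz": 0.09, "twist": 0}
    - {"dx": 0.027, "dy": 0, "dz": 0.105, "twist": 0}
    - {"dx": 0.037, "dy": 0, "dz": 0.118, "twist": 0}
    - {"dx": 0.045, "dy": 0, "dz": 0.132, "twist": 0}
    - {"dx": 0.051, "dy": 0, "dz": 0.145, "twist": 0}

```text
t: 17.7
tcp_pos: [0.5553, 0.2918, 0.2135]
eef_rot: [-179.9, 0.1, 90.3]
wrist_force: [-0.5, -0.3, 0.3]
gripper_width: 0.0138
gripper_force: 13.8
```

>>> servo_tool:
  plan:
    - {"dx": 0.004, "dy": 0, "dz": 0.012, "twist": 0}
    - {"dx": 0.007, "dy": 0, "dz": 0.022, "twist": 0}
    - {"dx": 0.009, "dy": 0, "dz": 0.03, "twist": 0}
    - {"dx": 0.009, "dy": 0, "dz": 0.03, "twist": 0}

```text
t: 18.2
tcp_pos: [0.5553, 0.3013, 0.1847]
eef_rot: [-180.0, -0.1, 90.4]
wrist_force: [-0.6, 0.6, -1.4]
gripper_width: 0.0135
gripper_force: 13.8
```

```bash
python3 -c "
from h import *
s=bot.read_state(); print(s['tcp_pos'],s['moment'],s['gripper_force'],s['wrist_force'])
traypose(5)"
```

```text
[0.55525387 0.30126552 0.18474247] [0.15099386 0.02682543 0.04101783] 13.783518075942993 [-0.62159368  0.59684506 -1.43465029]
tray top 0.93 415
tray scene 0.93 1841
(array([-6.01323096e+00, -2.92876133e-03]), np.float64(0.5554644969170266))
(array([ 1.02990723, -0.00526453]), np.float64(0.23413258110014104))
(array([-5.98497996e+00, -2.92029923e-03]), np.float64(0.8818621523579202))
```

>>> servo_tool:
  plan:
    - {"dx": 0, "dy": 0, "dz": 0, "twist": 0}
    - {"dx": 0, "dy": 0, "dz": 0, "twist": 0}
    - {"dx": 0, "dy": 0, "dz": 0, "twist": 0}
    - {"dx": 0, "dy": 0, "dz": 0, "twist": 0}
  jaw: 0.6

```text
t: 18.9
tcp_pos: [0.5555, 0.3008, 0.1851]
eef_rot: [180.0, -0.0, 90.3]
wrist_force: [0.3, 0.1, 0.2]
gripper_width: 0.051
gripper_force: 0.0
```

>>> servo_tool:
  plan:
    - {"dx": 0, "dy": 0, "dz": -0.03, "twist": 0}
    - {"dx": 0, "dy": 0, "dz": -0.08, "twist": 0}
    - {"dx": 0, "dy": 0, "dz": -0.13, "twist": 0}
    - {"dx": 0, "dy": 0, "dz": -0.18, "twist": 0}
    - {"dx": 0, "dy": 0, "dz": -0.18, "twist": 0}

```text
t: 19.52
tcp_pos: [0.5565, 0.3027, 0.3708]
eef_rot: [179.5, -0.3, 90.4]
wrist_force: [-0.6, -0.1, -0.3]
gripper_width: 0.0508
gripper_force: 0.0
```

```bash
python3 -c "
from h import *
o=masks('tray')
for oo in ([o] + [[x] for x in o]): print(fit(oo,TRAY,lambda p:Tm(p[0],p[1],0,p[2]),[.556,.195,-90],[.02,.02,8]))
o=masks('tray',('scene',)); print(fit(o,TRAY,lambda p:Tm(p[0],p[1],p[4],p[2],p[3]),[.556,.195,-90,0,0.002],[.02,.02,8,5,.003]))
for q in('stone0','stone1','stone2'): print([(np.round(atz(cam('scene'),r['position'],.016)[:2],3),r['confidence']) for r in bot.look_for(q,'scene')[:3]])
o=masks('dish',('scene',)); print(fit(o,DISH,lambda p:Tm(p[0],p[1],0,0),[.55,-.05],[.02,.02]))
o=masks('lens')
for oo in ([o] + [[x] for x in o]): print('lens',fit(oo,LENS,lambda p:Tm(p[0],p[1],.055,p[2],45),[.49,-.31,9],[.02,.02,10]))
o=masks('red_cap',('scene',)); print(atz(o[0][0],bot.look_for('red_cap','scene')[0]['position'],.012))
s=bot.read_state(); print(s['tcp_pos'],s['joints'])
import pickle
"
```

```text
tray top 0.69 1238
tray scene 0.79 1868
(array([  0.55360425,   0.19100124, -90.06399711]), np.float64(0.7877287652217547))
(array([  0.55657978,   0.18784639, -91.1252243 ]), np.float64(0.6795818815331011))
(array([  0.5522145 ,   0.19235826, -90.36007838]), np.float64(0.9320120421475163))
tray scene 0.73 1916
(array([ 5.50062740e-01,  1.91750369e-01, -9.02127681e+01,  1.53532784e+00,
       -4.14625916e-03]), np.float64(0.951639241301344))
[(array([ 0.526, -0.086]), 0.43), (array([ 0.568, -0.052]), 0.4)]
[(array([ 0.574, -0.083]), 0.55), (array([ 0.528, -0.085]), 0.4), (array([ 0.573, -0.056]), 0.38)]
[(array([ 0.398, -0.106]), 0.72), (array([ 0.578, -0.085]), 0.46)]
(array([ 0.55, -0.05]), np.float64(nan))
lens top 0.68 571
lens scene 0.63 659
lens (array([ 0.49910245, -0.30627101,  9.1364071 ]), np.float64(0.7815097248513337))
lens (array([ 0.50050347, -0.30502354,  9.54271653]), np.float64(0.812972972972973))
lens (array([ 0.49813694, -0.30633019, 10.16389121]), np.float64(0.7594713656387665))
red_cap scene 0.72 62
[ 0.3861867  -0.10944304  0.012     ]
[0.55545547 0.3007275  0.36498026] [  5.4461809   30.75690588 -49.86970101  94.39998098  25.18735432
  66.75825293 -50.26791526]h.py:42: RuntimeWarning: invalid value encountered in scalar divide
  return r.x,-r.fun/len(obs)
```

```bash
python3 -c "
from h import *
go(.433,-.317,.36,9.5)"
```

```text
dx -0.617 dy -0.126 dz 0.005 twist 80.8 | yaw 90.35 j7 -50.3
```

>>> servo_tool:
  plan:
    - {"dx": -0.617, "dy": -0.126, "dz": 0.005, "twist": 80.8}
    - {"dx": -0.617, "dy": -0.126, "dz": 0.005, "twist": 80.8}
    - {"dx": -0.617, "dy": -0.126, "dz": 0.005, "twist": 80.8}
    - {"dx": -0.617, "dy": -0.126, "dz": 0.005, "twist": 80.8}
    - {"dx": -0.617, "dy": -0.126, "dz": 0.005, "twist": 80.8}
    - {"dx": -0.617, "dy": -0.126, "dz": 0.005, "twist": 80.8}
    - {"dx": -0.617, "dy": -0.126, "dz": 0.005, "twist": 80.8}
    - {"dx": -0.617, "dy": -0.126, "dz": 0.005, "twist": 80.8}
  jaw: 1

```text
t: 21.78
tcp_pos: [0.4578, -0.1914, 0.3615]
eef_rot: [179.9, -0.1, 9.4]
wrist_force: [1.2, -0.2, -0.0]
gripper_width: 0.0853
gripper_force: 0.0
```

```bash
python3 -c "
from h import *
go(.433,-.317,.36,9.5)"
```

```text
dx -0.045 dy 0.120 dz 0.002 twist -0.1 | yaw 9.37 j7 -67.7
```

>>> servo_tool:
  plan:
    - {"dx": -0.045, "dy": 0.12, "dz": 0.002, "twist": 0}
    - {"dx": -0.045, "dy": 0.12, "dz": 0.002, "twist": 0}
    - {"dx": -0.045, "dy": 0.12, "dz": 0.002, "twist": 0}
    - {"dx": -0.045, "dy": 0.12, "dz": 0.002, "twist": 0}
    - {"dx": -0.045, "dy": 0.12, "dz": 0.002, "twist": 0}

```text
t: 22.4
tcp_pos: [0.4349, -0.3133, 0.359]
eef_rot: [-180.0, -0.0, 9.8]
wrist_force: [-0.5, 0.2, -0.4]
gripper_width: 0.0853
gripper_force: 0.0
```

```bash
python3 -c "
from h import *
go(.433,-.317,.28,9.5)
o=masks('lens')
for oo in ([o] + [[x] for x in o]): print('lens',fit(oo,LENS,lambda p:Tm(p[0],p[1],.055,p[2],45),[.5,-.306,9],[.02,.02,10]))
d=cam('scene'); cv2.imwrite('pics/pre.png',cv2.resize(d['image'][60:210,150:350,::-1],None,fx=4,fy=4))"
```

```text
dx -0.003 dy 0.003 dz 0.079 twist 0.3 | yaw 9.77 j7 -54.6
lens top 0.8 434
lens scene 0.61 633
lens (array([ 0.50024065, -0.30692576,  8.84103385]), np.float64(0.6800315632029584))
lens (array([ 0.50153305, -0.30511405,  8.65463337]), np.float64(0.6356617647058823))
lens (array([ 0.49135984, -0.31026754,  9.36763662]), np.float64(0.7384341637010676))
```

View pics/pre.png

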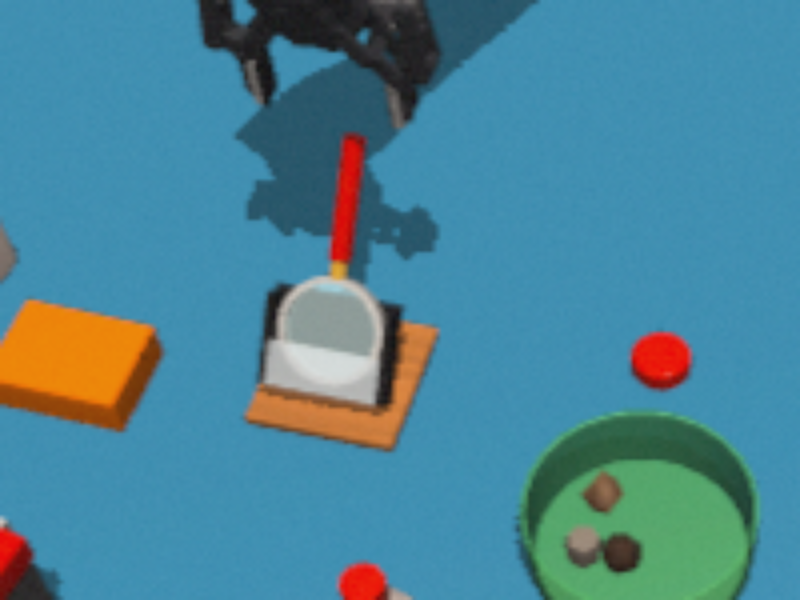

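>>> servo_tool:
  plan:
    - {"dx": -0.003, "dy": 0.003, "dz": 0.02, "twist": 0.3}
    - {"dx": -0.003, "dy": 0.003, "dz": 0.05, "twist": 0.3}
    - {"dx": -0.003, "dy": 0.003, "dz": 0.068, "twist": 0.3}
    - {"dx": -0.003, "dy": 0.003, "dz": 0.079, "twist": 0.3}
    - {"dx": -0.003, "dy": 0.003, "dz": 0.079, "twist": 0.3}

```text
t: 23.28
tcp_pos: [0.4314, -0.3187, 0.2794]
eef_rot: [-179.9, 0.1, 9.3]
wrist_force: [0.3, -0.0, -0.2]
gripper_width: 0.0853
gripper_force: 0.0
```

>>> servo_tool:
  plan:
    - {"dx": 0, "dy": 0, "dz": 0, "twist": 0}
    - {"dx": 0, "dy": 0, "dz": 0, "twist": 0}
    - {"dx": 0, "dy": 0, "dz": 0, "twist": 0}
    - {"dx": 0, "dy": 0, "dz": 0, "twist": 0}
    - {"dx": 0, "dy": 0, "dz": 0, "twist": 0}
  jaw: 0
  newtons: 80

```text
t: 23.9
tcp_pos: [0.4315, -0.3188, 0.2803]
eef_rot: [-180.0, 0.0, 9.3]
wrist_force: [-1.3, 0.6, 3.8]
gripper_width: 0.0142
gripper_force: 77.7
```

```bash
python3 -c "
from h import *
s=bot.read_state(); print(s['tcp_pos'],s['eef_rot'],s['wrist_force'],s['moment'],s['gripper_width'],s['gripper_force'])"
```

```text
[ 0.43147216 -0.31880377  0.28032588] [-1.79986675e+02  1.93540714e-02  9.27144528e+00] [-1.30510288  0.56247239  3.81906633] [0.37581662 0.23077828 0.12326248] 0.014228304175424023 77.74583101272583
```

>>> servo_tool:
  plan:
    - {"dx": -0.006, "dy": 0, "dz": -0.006, "twist": 0}
    - {"dx": -0.014, "dy": 0, "dz": -0.014, "twist": 0}
    - {"dx": -0.024, "dy": 0, "dz": -0.024, "twist": 0}
    - {"dx": -0.036, "dy": 0, "dz": -0.036, "twist": 0}
    - {"dx": -0.05, "dy": 0, "dz": -0.05, "twist": 0}
    - {"dx": -0.065, "dy": 0, "dz": -0.065, "twist": 0}
    - {"dx": -0.08, "dy": 0, "dz": -0.08, "twist": 0}
    - {"dx": -0.085, "dy": 0, "dz": -0.085, "twist": 0}

```text
t: 24.9
tcp_pos: [0.3457, -0.3334, 0.3662]
eef_rot: [179.9, 0.0, 9.1]
wrist_force: [0.3, -0.2, -1.3]
gripper_width: 0.0138
gripper_force: 78.2
```

```bash
cat >> h.py <<'E'
def lenspose(p0,cams=('top','scene')):
    s=bot.read_state(); g=np.array(s['tcp_pos'])-[0,0,.155]; M=rot(s['eef_rot']); yaw=np.degrees(np.arctan2(M[1,0],M[0,0]))
    print('g',g,'yaw',yaw,'F',s['wrist_force'],'M',s['moment'],'grip',s['gripper_force'])
    def f(p):
        Rm=R.from_euler('ZY',[yaw,p[0]],degrees=True).as_matrix(); return Rm,g+[0,0,p[2]]-Rm@np.array([-p[1],0,0])
    o=masks('lens',cams)
    for oo in ([o]+[[x] for x in o]):
        if oo: 
            p,q=fit(oo,LENS,f,[p0,.095,0],[15,.01,.005]); print('pitch,s,dz',np.round(p,3),'iou',round(q,2),'centre',np.round(f(p)[1],3))
E
python3 -c "
from h import *
lenspose(45)"
```

```text
g [ 0.34574412 -0.33338246  0.21115714] yaw 9.096819982135766 F [ 0.25989007 -0.18301115 -1.31267535] M [ 0.01225901  0.02800156 -0.00878072] grip 78.16543579101562
lens top 0.75 703
lens scene 0.69 761
pitch,s,dz [4.6853e+01 1.0200e-01 1.0000e-03] iou 0.81 centre [ 0.415 -0.322  0.138]
pitch,s,dz [4.8022e+01 1.0700e-01 1.0000e-03] iou 0.79 centre [ 0.416 -0.322  0.132]
pitch,s,dz [4.8334e+01 1.0300e-01 3.0000e-03] iou 0.85 centre [ 0.413 -0.323  0.137]
```

>>> servo_tool:
  plan:
    - {"dx": 0, "dy": 0.03, "dz": 0, "twist": 0}
    - {"dx": 0, "dy": 0.065, "dz": 0, "twist": 0}
    - {"dx": 0.01, "dy": 0.1, "dz": 0, "twist": 0}
    - {"dx": 0.02, "dy": 0.127, "dz": 0.01, "twist": 0}
    - {"dx": 0.02, "dy": 0.127, "dz": 0.04, "twist": 0}
    - {"dx": 0.02, "dy": 0.127, "dz": 0.075, "twist": 0}
    - {"dx": 0.02, "dy": 0.127, "dz": 0.09, "twist": 0}
    - {"dx": 0.02, "dy": 0.127, "dz": 0.09, "twist": 0}

```text
t: 26.1
tcp_pos: [0.3876, -0.454, 0.2732]
eef_rot: [-179.8, 0.1, 9.3]
wrist_force: [-0.5, 0.3, -0.6]
gripper_width: 0.0143
gripper_force: 78.2
```

```bash
python3 -c "
from h import *
lenspose(45)"
```

```text
g [ 0.3875734  -0.45403226  0.11822772] yaw 9.292227447771069 F [-0.48596457  0.31903333 -0.55764571] M [-0.02397541  0.04037755 -0.03254599] grip 78.213050365448
lens top 0.59 566
lens scene 0.61 762
pitch,s,dz [4.7264e+01 1.0500e-01 7.0000e-03] iou 0.79 centre [ 0.458 -0.442  0.048]
pitch,s,dz [4.7281e+01 1.0600e-01 2.0000e-03] iou 0.79 centre [ 0.458 -0.442  0.042]
pitch,s,dz [4.5605e+01 1.0600e-01 1.1000e-02] iou 0.86 centre [ 0.461 -0.442  0.053]
```

>>> servo_tool:
  plan:
    - {"dx": 0, "dy": 0, "dz": 0.01, "twist": 0}
    - {"dx": -0.01, "dy": 0, "dz": 0.022, "twist": 0}
    - {"dx": -0.02, "dy": 0, "dz": 0.034, "twist": 0}
    - {"dx": -0.026, "dy": 0, "dz": 0.044, "twist": 0}

```text
t: 26.8
tcp_pos: [0.361, -0.4598, 0.2309]
eef_rot: [179.9, -0.0, 9.2]
wrist_force: [-0.4, 1.4, 5.8]
gripper_width: 0.0136
gripper_force: 77.8
```

```bash
python3 -c "
from h import *
lenspose(35)"
```

```text
g [ 0.36102401 -0.45983629  0.07592222] yaw 9.162499113935214 F [-0.44921772  1.35571824  5.8207901 ] M [ 0.48606479 -0.29914556  0.22174419] grip 77.81154155731201
lens top 0.75 678
lens scene 0.85 678
pitch,s,dz [3.2479e+01 1.0100e-01 1.0000e-03] iou 0.81 centre [ 0.445 -0.446  0.023]
pitch,s,dz [3.2763e+01 1.0100e-01 3.0000e-03] iou 0.8 centre [ 0.445 -0.446  0.024]
pitch,s,dz [3.4373e+01 9.9000e-02 1.0000e-03] iou 0.85 centre [ 0.441 -0.447  0.021]
```

Pivoting works with ~6 N. Continue down.

>>> servo_tool:
  plan:
    - {"dx": -0.006, "dy": 0, "dz": 0.01, "twist": 0}
    - {"dx": -0.011, "dy": 0, "dz": 0.02, "twist": 0}
    - {"dx": -0.015, "dy": 0, "dz": 0.03, "twist": 0}
    - {"dx": -0.019, "dy": 0, "dz": 0.04, "twist": 0}
    - {"dx": -0.021, "dy": 0, "dz": 0.048, "twist": 0}
    - {"dx": -0.021, "dy": 0, "dz": 0.053, "twist": 0}
    - {"dx": -0.021, "dy": 0, "dz": 0.055, "twist": 0}
    - {"dx": -0.021, "dy": 0, "dz": 0.055, "twist": 0}

```text
t: 28.0
tcp_pos: [0.3408, -0.4624, 0.1757]
eef_rot: [-180.0, 0.1, 9.2]
wrist_force: [-1.2, -0.8, 3.9]
gripper_width: 0.0138
gripper_force: 77.9
```

```bash
python3 -c "
from h import *
lenspose(8)"
```

```text
g [ 0.34075421 -0.46236987  0.02070303] yaw 9.240205593069145 F [-1.17642661 -0.82059677  3.85796408] M [ 0.04508554 -0.22586552 -0.05142896] grip 77.88974404335022
lens top 0.93 749
lens scene 0.65 570
pitch,s,dz [6.242e+00 1.000e-01 1.000e-03] iou 0.84 centre [ 0.439 -0.446  0.011]
pitch,s,dz [ 6.876e+00  1.010e-01 -1.000e-03] iou 0.85 centre [ 0.439 -0.446  0.007]
pitch,s,dz [5.673e+00 1.000e-01 1.000e-03] iou 0.85 centre [ 0.439 -0.446  0.011]
```

>>> servo_tool:
  plan:
    - {"dx": 0, "dy": 0, "dz": -0.015, "twist": 0}
    - {"dx": 0, "dy": 0, "dz": -0.04, "twist": 0}
    - {"dx": 0, "dy": 0, "dz": -0.075, "twist": 0}
    - {"dx": 0, "dy": 0, "dz": -0.11, "twist": 0}
    - {"dx": 0, "dy": 0, "dz": -0.145, "twist": 0}
    - {"dx": 0, "dy": 0, "dz": -0.175, "twist": 0}
    - {"dx": 0, "dy": 0, "dz": -0.195, "twist": 0}
    - {"dx": 0, "dy": 0, "dz": -0.2, "twist": 0}

```text
t: 29.2
tcp_pos: [0.3418, -0.4618, 0.3776]
eef_rot: [179.9, -0.0, 9.3]
wrist_force: [-0.5, 0.3, -1.6]
gripper_width: 0.0137
gripper_force: 78.0
```

```bash
python3 -c "
from h import *
lenspose(8); go(.4585,-.064,.36,9.2)"
```

```text
g [ 0.34182661 -0.46179877  0.22257906] yaw 9.330285660628675 F [-0.46421517  0.29960602 -1.55573664] M [0.02747209 0.06566327 0.01104414] grip 77.9985523223877
lens top 0.82 1061
lens scene 0.97 710
pitch,s,dz [1.0381e+01 1.0100e-01 1.0000e-03] iou 0.85 centre [ 0.44  -0.446  0.205]
pitch,s,dz [1.173e+01 1.020e-01 3.000e-03] iou 0.86 centre [ 0.44  -0.446  0.204]
pitch,s,dz [ 9.382e+00  1.000e-01 -1.000e-03] iou 0.85 centre [ 0.439 -0.446  0.205]
dx 0.180 dy -0.373 dz 0.015 twist 0.1 | yaw 9.28 j7 -36.4
```

>>> servo_tool:
  plan:
    - {"dx": 0, "dy": 0, "dz": 0.04, "twist": 0}
    - {"dx": 0, "dy": 0, "dz": 0.09, "twist": 0}
    - {"dx": 0, "dy": 0, "dz": 0.14, "twist": 0}
    - {"dx": 0, "dy": 0, "dz": 0.175, "twist": 0}
    - {"dx": 0, "dy": 0, "dz": 0.19, "twist": 0}
    - {"dx": 0, "dy": 0, "dz": 0.197, "twist": 0}
    - {"dx": 0, "dy": 0, "dz": 0.2, "twist": 0}
    - {"dx": 0, "dy": 0, "dz": 0.2, "twist": 0}

```text
t: 30.4
tcp_pos: [0.3419, -0.4629, 0.1774]
eef_rot: [179.9, -0.1, 9.3]
wrist_force: [-1.2, 1.9, 2.1]
gripper_width: 0.0136
gripper_force: 78.1
```

>>> servo_tool:
  plan:
    - {"dx": 0, "dy": 0, "dz": 0, "twist": 0}
    - {"dx": 0, "dy": 0, "dz": 0, "twist": 0}
    - {"dx": 0, "dy": 0, "dz": 0, "twist": 0}
    - {"dx": 0, "dy": 0, "dz": 0, "twist": 0}
    - {"dx": 0, "dy": 0, "dz": 0, "twist": 0}
  jaw: 0.5

```text
t: 31.02
tcp_pos: [0.3413, -0.4624, 0.1759]
eef_rot: [-180.0, -0.0, 9.2]
wrist_force: [0.2, 0.5, -0.3]
gripper_width: 0.0427
gripper_force: 0.0
```

```bash
python3 -c "
from h import *
lenspose(2)
o=masks('lens')
print(fit(o,LENS,lambda p:Tm(p[0],p[1],.006,p[2],p[3]),[.439,-.446,9.3,1],[.01,.01,8,3]))"
```

```text
g [ 0.34130086 -0.46235216  0.02088789] yaw 9.242589061109634 F [ 0.23303842  0.48894934 -0.31775011] M [-0.01138736 -0.00772333  0.04016948] grip 0.0
lens scene 0.95 517
pitch,s,dz [-3.065  0.102 -0.015] iou 0.86 centre [ 0.441 -0.446  0.012]
pitch,s,dz [-3.065  0.102 -0.015] iou 0.86 centre [ 0.441 -0.446  0.012]
lens top 0.8 699
lens scene 0.72 533
(array([ 0.43812405, -0.44480719, 13.11539387, -4.11215121]), np.float64(0.8416854187077241))
```

>>> servo_tool:
  plan:
    - {"dx": 0.01, "dy": 0, "dz": 0, "twist": 0}
    - {"dx": 0.02, "dy": 0, "dz": 0.001, "twist": 0}
    - {"dx": 0.03, "dy": 0, "dz": 0.001, "twist": 0}
    - {"dx": 0.03, "dy": 0, "dz": 0.001, "twist": 0}

```text
t: 31.92
tcp_pos: [0.3729, -0.4567, 0.1751]
eef_rot: [180.0, -0.1, 9.4]
wrist_force: [-0.2, -0.1, -0.4]
gripper_width: 0.0427
gripper_force: 0.0
```

>>> servo_tool:
  plan:
    - {"dx": 0, "dy": 0, "dz": 0, "twist": 0}
    - {"dx": 0, "dy": 0, "dz": 0, "twist": 0}
    - {"dx": 0, "dy": 0, "dz": 0, "twist": 0}
    - {"dx": 0, "dy": 0, "dz": 0, "twist": 0}
    - {"dx": 0, "dy": 0, "dz": 0, "twist": 0}
    - {"dx": 0, "dy": 0, "dz": 0, "twist": 0}
  jaw: 0
  newtons: 110

```text
t: 32.67
tcp_pos: [0.3705, -0.4577, 0.1751]
eef_rot: [-180.0, 0.0, 9.2]
wrist_force: [-2.8, 0.1, 3.6]
gripper_width: 0.0118
gripper_force: 107.8
```

>>> servo_tool:
  plan:
    - {"dx": 0, "dy": 0, "dz": -0.01, "twist": 0}
    - {"dx": 0, "dy": 0, "dz": -0.025, "twist": 0}
    - {"dx": 0, "dy": 0, "dz": -0.05, "twist": 0}
    - {"dx": 0, "dy": 0, "dz": -0.085, "twist": 0}
    - {"dx": 0, "dy": 0, "dz": -0.125, "twist": 0}
    - {"dx": 0, "dy": 0, "dz": -0.16, "twist": 0}
    - {"dx": 0, "dy": 0, "dz": -0.19, "twist": 0}
    - {"dx": 0, "dy": 0, "dz": -0.2, "twist": 0}

```text
t: 33.67
tcp_pos: [0.3718, -0.4577, 0.3783]
eef_rot: [179.7, -0.2, 9.3]
wrist_force: [0.7, 0.3, -1.5]
gripper_width: 0.012
gripper_force: 107.8
```

```bash
python3 -c "
from h import *
lenspose(2); go(.486,-.059,.36,9.2)"
```

```text
g [ 0.37177268 -0.45769548  0.22330406] yaw 9.277509866239454 F [ 0.65224964  0.33160909 -1.48790771] M [ 0.01743021  0.08229374 -0.0436058 ] grip 107.80537605285645
lens top 0.91 1135
lens scene 0.9 651
pitch,s,dz [ 1.968  0.07  -0.013] iou 0.84 centre [ 0.441 -0.446  0.208]
pitch,s,dz [ 0.365  0.071 -0.011] iou 0.87 centre [ 0.442 -0.446  0.212]
pitch,s,dz [ 2.02   0.07  -0.014] iou 0.81 centre [ 0.44  -0.446  0.207]
dx 0.178 dy -0.374 dz 0.014 twist 0.1 | yaw 9.26 j7 -39.3
```

>>> servo_tool:
  plan:
    - {"dx": 0.01, "dy": -0.02, "dz": 0, "twist": 0}
    - {"dx": 0.03, "dy": -0.06, "dz": 0, "twist": 0}
    - {"dx": 0.053, "dy": -0.11, "dz": 0, "twist": 0}
    - {"dx": 0.077, "dy": -0.16, "dz": 0, "twist": 0}
    - {"dx": 0.1, "dy": -0.21, "dz": 0, "twist": 0}
    - {"dx": 0.124, "dy": -0.26, "dz": 0, "twist": 0}
    - {"dx": 0.147, "dy": -0.31, "dz": 0, "twist": 0}
    - {"dx": 0.166, "dy": -0.35, "dz": 0.005, "twist": 0}

```text
t: 34.88
tcp_pos: [0.4781, -0.0809, 0.3693]
eef_rot: [-179.9, 0.0, 9.5]
wrist_force: [0.4, -0.7, -1.6]
gripper_width: 0.012
gripper_force: 107.9
```

```bash
python3 -c "
from h import *
go(.488,-.059,.298,9.2)"
```

```text
dx 0.013 dy -0.020 dz 0.071 twist 0.3 | yaw 9.47 j7 -80.9
```

>>> servo_tool:
  plan:
    - {"dx": 0.005, "dy": -0.008, "dz": 0.01, "twist": 0}
    - {"dx": 0.009, "dy": -0.014, "dz": 0.025, "twist": 0}
    - {"dx": 0.012, "dy": -0.018, "dz": 0.042, "twist": 0}
    - {"dx": 0.013, "dy": -0.02, "dz": 0.058, "twist": 0}
    - {"dx": 0.013, "dy": -0.02, "dz": 0.067, "twist": 0}
    - {"dx": 0.013, "dy": -0.02, "dz": 0.071, "twist": 0}
    - {"dx": 0.013, "dy": -0.02, "dz": 0.071, "twist": 0}
    - {"dx": 0.013, "dy": -0.02, "dz": 0.071, "twist": 0}

```text
t: 35.88
tcp_pos: [0.4885, -0.0637, 0.2996]
eef_rot: [180.0, -0.1, 9.2]
wrist_force: [1.1, 0.1, -1.4]
gripper_width: 0.0117
gripper_force: 107.9
```

```bash
python3 -c "
from h import *
lenspose(2)
d=cam('scene')
h=cv2.cvtColor(d['image'],cv2.COLOR_RGB2HSV); g=cv2.inRange(h,(50,90,50),(80,255,255)); ys,xs=np.nonzero(g[150:225,270:350]); print(xs.min()+270,xs.max()+270,ys.min()+150,ys.max()+150)
o=[(d,m) for d,m in masks('tray',('scene',))]; print(fit(o,TRAY,lambda p:Tm(p[0],p[1],0,p[2]),[.553,.191,-90],[.02,.02,8]))
q=proj(d,DISH[0]+[.557,-.048,0]); print(q.min(0),q.max(0))
cv2.imwrite('pics/end.png',cv2.resize(d['image'][90:290,210:470,::-1],None,fx=3,fy=3))"
```

```text
g [ 0.48848907 -0.06369883  0.14455445] yaw 9.229283641284885 F [ 1.12297907  0.12537784 -1.43025503] M [0.09761055 0.04859438 0.0025998 ] grip 107.9313325881958
lens top 0.37 936
lens scene 0.9 723
pitch,s,dz [-7.103  0.073 -0.02 ] iou 0.41 centre [ 0.56  -0.052  0.133]
pitch,s,dz [2.    0.095 0.   ] iou -0.0 centre [ 0.582 -0.048  0.141]
pitch,s,dz [-7.103  0.073 -0.02 ] iou 0.83 centre [ 0.56  -0.052  0.133]
280 339 165 220
tray scene 0.57 1942
(array([  0.55161233,   0.19122862, -89.41193183]), np.float64(0.9466650167058532))
[279.33881791 163.20230438] [339.84959848 213.73926706]
```

View pics/end.png

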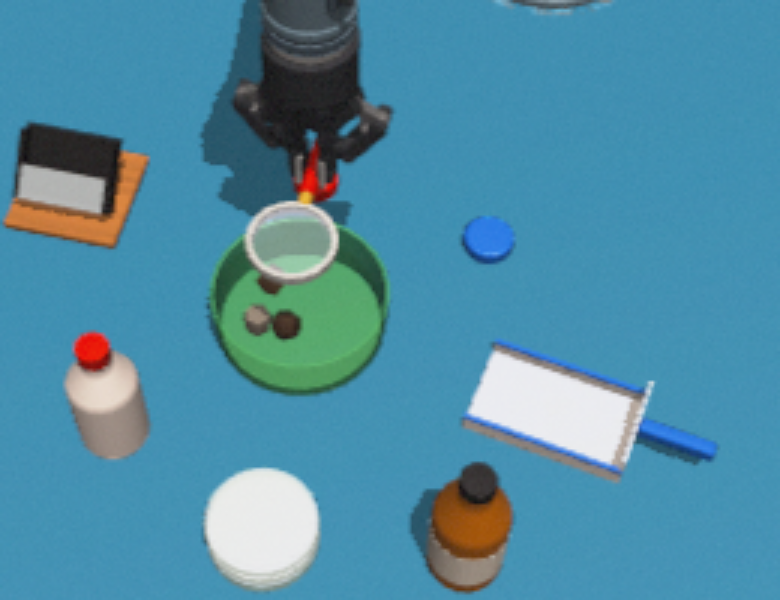

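```bash
python3 -c "
from h import *
s=bot.read_state(); print(s['tcp_pos'],s['gripper_force'],s['t']); print(bot.close_job())"
```

```text
[ 0.48821666 -0.06355677  0.29919442] 107.93172955513 36.225
the job is handed in; nothing more can be done
None
```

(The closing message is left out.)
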